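# Hinge check on two pencil cases

### The job

One of these two pencil cases has a worn hinge: find out which by raising a lid by its bar and letting it go to see whether it holds. Bring the sound lid gently up until you feel it meet its stop, without straining it, and leave it standing open there by itself; leave the worn case shut with the brass paperweight standing upright on its lid, in the middle of the free area behind the bar, and leave everything else where it is.

Things in the scene. Friction and masses are not known exactly. Their poses are not given: they have to be found in the camera images.
- case_k: one of two outwardly identical flat wooden pencil cases fixed to the table, 150 deep (x) x 200 wide (y) x 60 high, 68 with its lid on; origin: centre of its underside; x points from the handle side to the hinge side, z up. A thin steel stop arm, 75 mm long, stands up beside the hinge and reaches 15 mm beyond the +y side wall; the opening lid comes up against it.
- case_k_hinge (a point): middle of case_k's hinge line, fixed: upper far edge of the case, x +75, z +60 mm, line along the case's y. The stop is clamped at about 52 to 77 degrees of opening, different on each case and each time: find it by feel. A stiff lid takes up to 7 N at the bar to turn; at the stop the push rises steeply, 8 N in 1 to 4 mm. Over about 14 N on top of the lifting force strains it.
- lid_k_handle (a point): middle of the grip bar of case_k's lid: a round steel bar 10 mm thick, 80 long, parallel to the hinge, standing with its centre 35 mm clear of the lid's top, 122 mm from the hinge line (at 43 mm above it when shut; the lid is a 150 x 200 x 8 mm board, 0.25 to 0.4 kg). It can be pinched from above across the bar, or hooked.
- lid_k_pad (a point): middle of the free area of case_k's lid, on its top face, 65 mm from the hinge line (behind the grip bar)
- lid_k (a joint): opening angle of case_k's lid, rad: 0 shut, grows as it opens. A sound hinge has friction that holds the lid at any angle; a worn one lets it sink shut by itself within about 2 s
- case_m: the other pencil case, the same in size, looks and make as case_k; the two stand side by side and may have changed places
- case_m_hinge (a point): middle of case_m's hinge line, fixed: upper far edge of the case, x +75, z +60 mm, line along the case's y. The stop is clamped at about 52 to 77 degrees of opening, different on each case and each time: find it by feel. A stiff lid takes up to 7 N at the bar to turn; at the stop the push rises steeply, 8 N in 1 to 4 mm. Over about 14 N on top of the lifting force strains it.
- lid_m_handle (a point): middle of the grip bar of case_m's lid: a round steel bar 10 mm thick, 80 long, parallel to the hinge, standing with its centre 35 mm clear of the lid's top, 122 mm from the hinge line (at 43 mm above it when shut; the lid is a 150 x 200 x 8 mm board, 0.25 to 0.4 kg). It can be pinched from above across the bar, or hooked.
- lid_m_pad (a point): middle of the free area of case_m's lid, on its top face, 65 mm from the hinge line (behind the grip bar)
- lid_m (a joint): opening angle of case_m's lid, rad: 0 shut, grows as it opens. A sound hinge has friction that holds the lid at any angle; a worn one lets it sink shut by itself within about 2 s
- weight: brass paperweight: a round foot 50 mm across and 16 high with an upright round grip 20 mm across on it, 48 high in all, 0.17 to 0.29 kg; origin: centre of its underside; z up. It stands on the table beside the cases, to the left or to the right
- jar: bystander: small glass jar with black lid, 48 mm across, 55 high; origin on its underside
- varnish: bystander: black bottle 48 mm across, 150 high; origin on its underside
- tape: bystander: roll of paper tape lying flat, 84 mm across, 24 high; origin on its underside
- brush: bystander: flat brush lying on the table; origin on its underside
- mouse: bystander: black computer mouse, 105 x 60 x 32 mm; origin on its underside
- ink: bystander: small amber jar with a dark metal cap, 44 mm across, 60 high; origin on its underside
- cup: bystander: steel cup, 72 mm across, 90 high; origin on its underside
Not all that is in view belongs to the job. There is more than one size of the weight; the job needs the smallest.

How it is judged:
By the outcome, as a careful person would: the job done as asked, in the order asked, and still so for the second after the job is handed in, with the robot touching nothing.
It also fails if it takes over 72 s, if anything falls off the work surface, if the arm or the gripper's body presses on something with over 40 N, if the wrist force passes 120 N, or if a joint passes its speed limit or range.

### The arm

A 6-joint arm with a two-finger parallel gripper is mounted at the origin on the work surface. World frame = base frame: x ahead of the robot, y to its left, z up, the work surface at z = 0. Lengths are in m, angles in degrees, forces in N, time in s.
With the tool pointing down it reaches from about 0.375 to 0.9 m from the base axis. Payload 3.1 kg.
Tool frame: the origin (TCP) lies at the very end of the fingers, on their centre line; the grasp point (between the pads) lies 19 mm behind it; z points along the fingers, y is the direction in which the jaws open and shut (so a half turn about z gives the same grasp; the last joint's range is limited). The gripper opens to 87 mm and grips with 3 to 60 N. Pads are 19 mm wide; open, the fingers measure 117 mm over their backs; the gripper's body (75 mm by 190 mm) begins 51 mm behind the grasp point.
Start: joints at [57.095, 30.224, 82.088, -0, 67.689, -10.227], TCP at [0.241, 0.577, 0.198] pointing down, gripper open.
Joint ranges: [-176.69, 176.69], [-43.24, 126.21], [12.49, 139.97], [-82, 262], [0, 151.66], [-163.58, 163.58]. Speed limits (degrees/s): [159.86, 159.86, 180, 180, 180, 180].

### API

Orientations are given as a 3x3 rotation matrix whose columns are the frame's x, y, z axes.
In Python, from rig import read_state, capture, hand_in gives the robot as it stands. The module is installed in compiled form; this text tells all that it offers.
- The arm moves only by the tool send_rows, never from a script. Its argument "moves" is one flat list of numbers, 7 for each row, row after row: the turn, a rotation vector about the world's x, y, z in degrees, then the shift along the world's x, y, z in cm, then the gripper's target within -1 to 1 (fully open at 1, half-way at 0, shut at -1). In form: [rx, ry, rz, tx, ty, tz, hand, rx, ry, rz, tx, ty, tz, hand, ...]. A call has 1 to 20 rows; each row shifts and turns the commanded pose from where the row before left it; what a row does not reach is not made up. A row lasts 1/10 s, in which the tool goes at most 50 mm and 8.59 degrees, less where a joint would pass 70% of its speed; a pose out of reach is approached as far as the arm can. A call with a gripper value outside its range is refused whole. The fingers move at their own pace and stop on an object; the grip force is fixed at half the most. Time passes only in rows, so rows that do not move let the fingers close. It gives the time, the measured TCP pose, the force and the opening at its end, in the units of the state.
- read_state(): the state, without advancing time (a new reading comes with each control period).
- capture(name): name is "scene" or "side" or "wrist"; returns a dict with "pixels" (480x640x3 uint8, red, green, blue), "vertical_fov" (degrees; the focal length in pixels is half the picture's height over the tangent of half this angle, whatever the lens; pixels are square), "cx", "cy" (the principal point, pixels), "dist" ([k1, k2, p1, p2, k3] as OpenCV has them; the pictures are not rectified), "rvec" (rotation vector, rad) and "tvec" (3), from world to camera coordinates, as OpenCV has them. Camera axes: x right, y down, z forward; pixel columns grow to the right and rows downward; lengths in m; the calibration is good to about 2 mm. A picture is of the moment at which its call begins. There is no depth.
- hand_in(): hands the job in, once; it reports no verdict.
The state is a dict: "time_s": time; "joint_positions": joint angles; "qvel": joint speeds; "tau": joint torques, N m; "position": TCP position; "tcp_rot": TCP orientation; "force": force on the tool from outside, world axes, zero at the start; "moment": the same for the moment, N m; "opening": opening from 0.0 (shut) to 1.0 (fully open).
Only numpy, scipy, OpenCV 4.12 (cv2) and the standard library are available. Lean on these libraries where they do the work, as an engineer would, in place of code of your own. Each camera call takes 0.05 s, during which the arm holds its last target.

## Working session

There is one attempt and no reset: what is moved stays moved. The work goes in short steps, Python scripts to look and compute and a tool call to move; the robot and the scene stay as the last step left them, time stands still between calls to the robot, and variables do not carry over. Pictures are saved under pics/ and viewed, and the job is handed in when it is done.

Besides the shell and the picture viewer there is one more tool, called after "Request:" as name(argument=value, ...) on one line, values as JSON. send_rows: Moves the arm, as the interface text tells. Its arguments: {"type":"object","properties":{"moves":{"type":"array","items":{"type":"number"}}},"required":["moves"]}

```bash
mkdir -p pics
cat > h.py <<'E'
import numpy as np, cv2
from rig import read_state, capture
def cam(n):
    c=capture(n); f=240/np.tan(np.radians(c['vertical_fov'])/2)
    K=np.array([[f,0,c['cx']],[0,f,c['cy']],[0,0,1.]])
    c['K']=K; c['R']=cv2.Rodrigues(np.array(c['rvec'],float))[0]; c['d']=np.array(c['dist'],float);c['t']=np.array(c['tvec'],float).ravel()
    return c
def save(c,fn): cv2.imwrite('pics/'+fn,c['pixels'][:,:,::-1])
def ray(c,uv):
    p=cv2.undistortPoints(np.array([[uv]],float),c['K'],c['d'])[0,0]
    return -c['R'].T@c['t'], c['R'].T@np.array([p[0],p[1],1])
def atz(c,uv,z):
    o,d=ray(c,uv); return o+d*(z-o[2])/d[2]
def proj(c,P):
    return cv2.projectPoints(np.array(P,float).reshape(-1,3),c['R'],c['t'],c['K'],c['d'])[0][:,0]
E
python3 - <<'E'
from h import *
import pickle
for n in ['scene','side','wrist']:
    c=cam(n); save(c,n+'0.png'); pickle.dump(c,open(n+'0.pkl','wb')); print(n,-c['R'].T@c['t'],c['K'][0,0],c['R'][2])
s=read_state();print({k:np.round(v,3).tolist() for k,v in s.items()})
E
```

```text
scene [1.37052181 0.42632651 1.11692453] 610.7053696930464 [-0.59731998 -0.29866969 -0.74431529]
side [ 0.36471069 -0.80340713  1.02508094] 492.44301518640486 [ 0.15359442  0.65352381 -0.74115813]
wrist [0.17439263 0.6032637  0.38408588] 411.31293449687763 [ 0.2450618  -0.10421933 -0.96388954]
{'time_s': 0.15, 'joint_positions': [57.097, 30.267, 82.139, 0.001, 67.689, -10.227], 'qvel': [-0.051, -0.07, -0.173, 0.02, 0.03, -0.02], 'tau': [0.001, -44.043, -17.684, 0.063, 0.055, -0.0], 'position': [0.241, 0.576, 0.197], 'tcp_rot': [[-0.923, 0.386, -0.001], [0.386, 0.923, -0.001], [0.0, -0.002, -1.0]], 'force': [0.174, 0.597, 0.177], 'moment': [-0.043, 0.028, 0.072], 'opening': 1.0}
```

View pics/scene0.png

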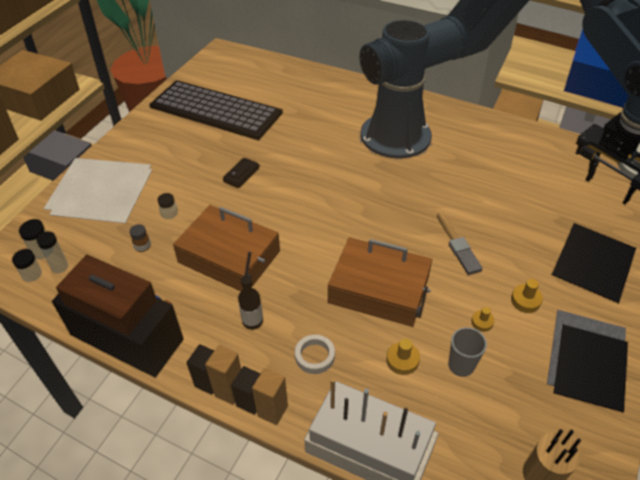

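View pics/side0.png

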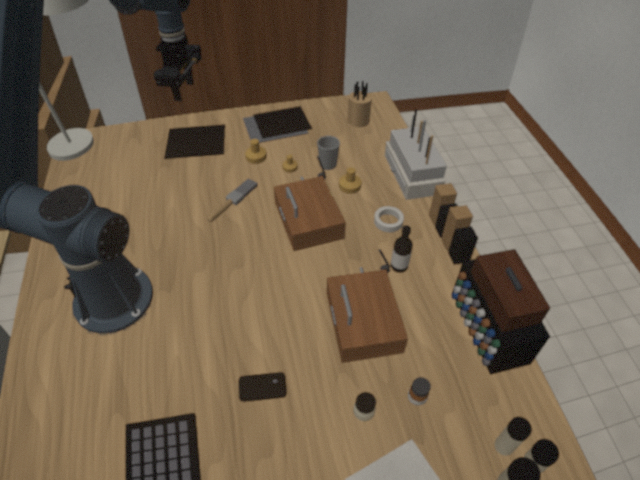

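View pics/wrist0.png

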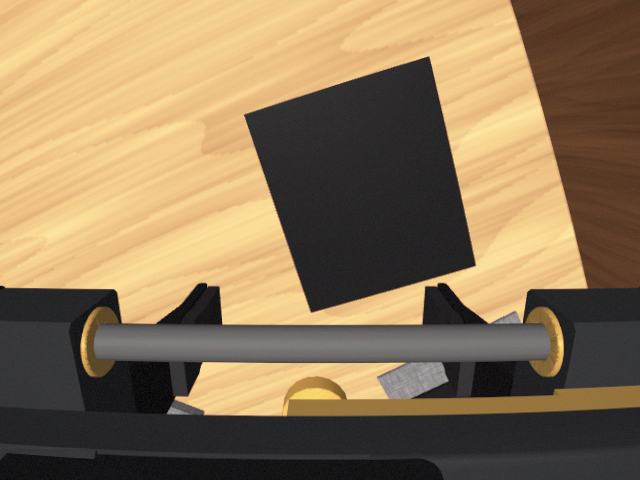

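Scene picture: cases at about (228,247) and (380,280), and the smallest weight at (483,318) beside the cup (465,352). In the side picture the cases are at (310,212) and (365,315), and the weight at (290,163). I'll zoom in to pick corners.

Run:
```python
import pickle,cv2
def crop(n,x,y,w,h,k,fn):
    c=pickle.load(open(n+'0.pkl','rb'));p=c['pixels'][y:y+h,x:x+w,::-1]
    p=cv2.resize(p,None,fx=k,fy=k,interpolation=cv2.INTER_CUBIC)
    for i in range(0,w,20): cv2.putText(p,str(x+i),(i*k,10),0,.35,(255,255,255),1);cv2.line(p,(i*k,12),(i*k,18),(255,255,255),1)
    for i in range(0,h,20): cv2.putText(p,str(y+i),(0,i*k+4),0,.35,(255,255,255),1);cv2.line(p,(25,i*k),(31,i*k),(255,255,255),1)
    cv2.imwrite('pics/'+fn,p)
crop('scene',165,195,130,110,6,'c1.png')
crop('scene',320,225,130,100,6,'c2.png')
crop('scene',420,200,130,180,3,'c2b.png')
crop('side',265,170,90,80,7,'c3.png')
crop('side',320,255,90,110,5,'c4.png')
crop('side',205,130,170,80,4,'c5.png')
```

```text
(no output)
```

View pics/c1.png

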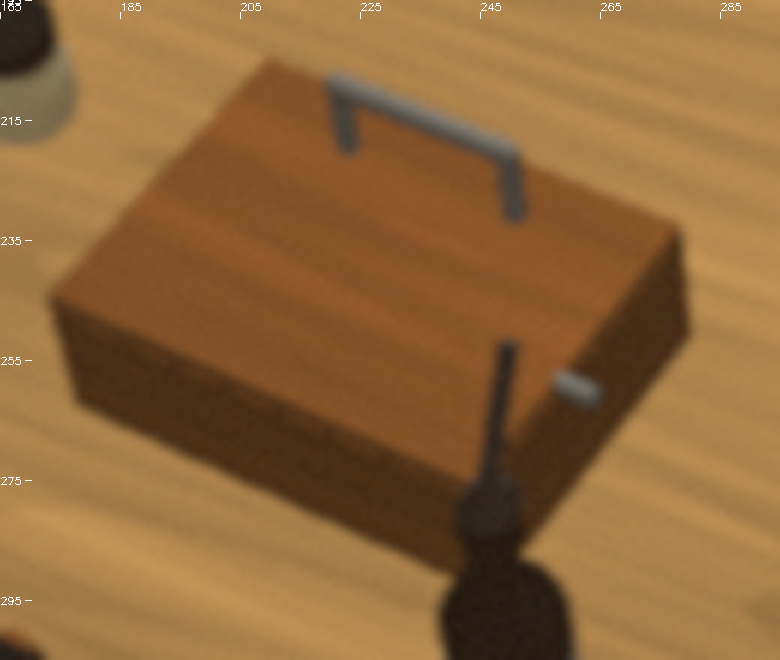

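View pics/c2.png

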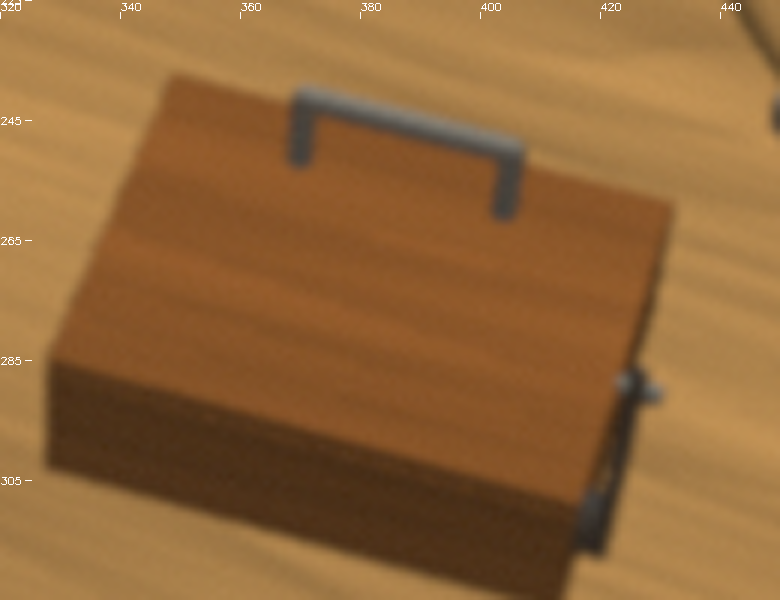

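View pics/c2b.png

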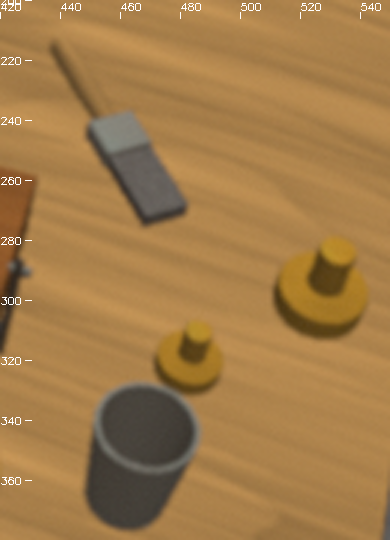

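View pics/c3.png

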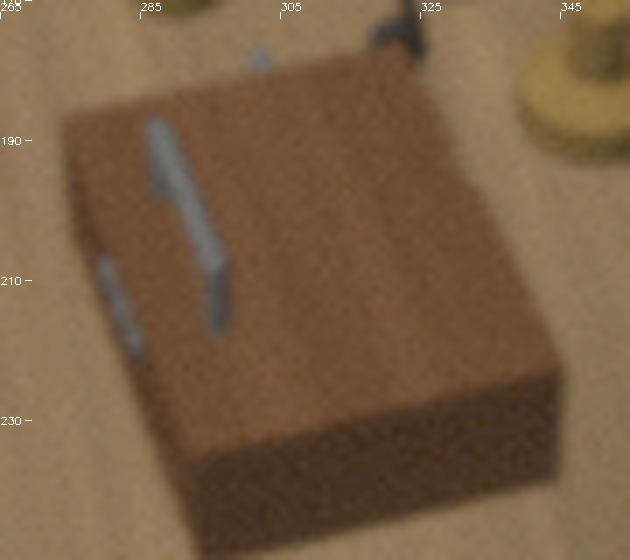

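View pics/c4.png

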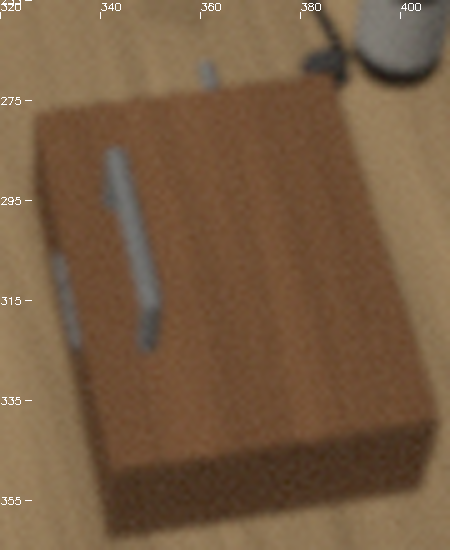

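View pics/c5.png

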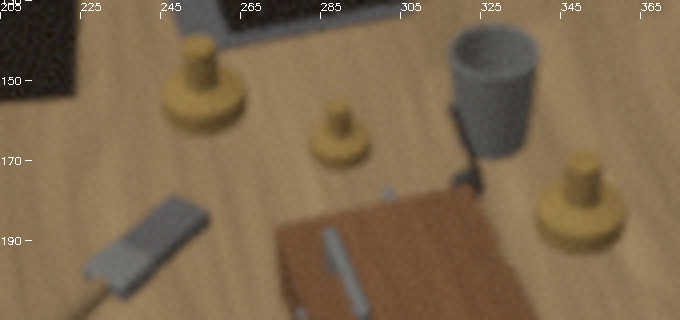

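Run:
```python
from h import *
import pickle
from scipy.optimize import least_squares
C={n:pickle.load(open(n+'0.pkl','rb')) for n in ['scene','side']}
H,N=-.075,.075
b=-.047
obs={
1:[('scene',(H,-.1,.068),(210,205)),('scene',(H,.1,.068),(278.3,233)),('scene',(N,-.1,.068),(173.7,244.2)),('scene',(N,-.1,0),(178,262.5)),('scene',(H,.1,0),(280,250.3)),('scene',(b,-.04,.108),(220.5,209)),('scene',(b,.04,.108),(251,221)),
('side',(H,.1,.068),(327.4,278)),('side',(N,.1,.068),(387,271.4)),('side',(H,-.1,.068),(341.6,348)),('side',(N,-.1,.068),(407.4,338.6)),('side',(H,-.1,0),(341.6,361.6)),('side',(N,-.1,0),(403.6,352.4)),('side',(b,.04,.103),(343,285)),('side',(b,-.04,.103),(350,316))],
2:[('scene',(H,-.1,.068),(348.7,237.2)),('scene',(H,.1,.068),(432,258.8)),('scene',(N,-.1,.068),(328.3,285)),('scene',(N,.1,.068),(416.7,308.8)),('scene',(N,-.1,0),(328,302.5)),('scene',(b,-.04,.103),(369.5,240.5)),('scene',(b,.04,.103),(406.5,250)),
('side',(H,.1,.068),(274.3,186.4)),('side',(N,.1,.068),(323.9,177)),('side',(H,-.1,.068),(292.6,235)),('side',(N,-.1,.068),(345,222.6)),('side',(H,-.1,0),(293.6,250)),('side',(N,-.1,0),(344.6,238.3)),('side',(b,.04,.103),(287.5,187.5)),('side',(b,-.04,.103),(296,208))]}
for k,o in obs.items():
    def res(p,full=False):
        c,s=np.cos(p[2]),np.sin(p[2]);r=[]
        for n,l,uv in o:
            P=[p[0]+c*l[0]-s*l[1],p[1]+s*l[0]+c*l[1],l[2]]
            r.append(proj(C[n],P)[0]-uv)
        return np.array(r) if full else np.ravel(r)
    q=least_squares(res,[.6,0,0],loss='soft_l1')
    print(k,np.round(q.x[:2],4),np.degrees(q.x[2])); print(np.round(res(q.x,True),1).tolist())
# weight: grip top z=.048, base centre
for n,top,base in [('scene',(485.5,308.5),(483,320)),('side',(289.2,155.5),(290,166))]:
    print(n,atz(C[n],top,.048),atz(C[n],base,.012))
# cup rims etc
print('cup',atz(C['scene'],(468,342),.09),atz(C['side'],(328.5,144),.09))
print('varnish top',atz(C['scene'],(249.5,253),.15),atz(C['side'],(407,229),.15))
print('stop pieces', atz(C['scene'],(424,290),.068))
```

```text
1 [ 0.6111 -0.1941] -3.385962027510431
[[-0.2, -2.2], [0.4, -1.5], [-1.7, -1.5], [-0.7, -1.1], [0.3, 0.2], [0.5, -2.4], [-1.8, -2.7], [-0.1, -2.5], [-0.1, -3.2], [0.6, -0.9], [0.8, -1.0], [-0.6, 0.1], [0.4, 0.0], [0.7, 0.2], [0.3, -2.1]]
2 [0.5483 0.1706] 5.759874472963394
[[0.0, -1.6], [0.8, -1.1], [-1.2, -1.3], [-0.1, 0.1], [-0.9, -0.3], [1.3, -0.0], [-1.0, -0.4], [-0.4, -1.2], [-0.7, -2.2], [0.2, -1.2], [1.4, -1.3], [0.1, 0.6], [0.7, -0.2], [0.8, -0.0], [0.3, -1.2]]
scene [0.53427044 0.41045619 0.048     ] [0.53867129 0.41344813 0.012     ]
side [0.53339034 0.41306998 0.048     ] [0.53311064 0.40466978 0.012     ]
cup [0.66147837 0.4017515  0.09      ] [0.65483949 0.3918416  0.09      ]
varnish top [ 0.68724939 -0.07574341  0.15      ] [ 0.74884665 -0.0527626   0.15      ]
stop pieces [0.55904006 0.27512131 0.068     ]
```

Request:
send_rows(moves=[0,0,-4.4,1.86,-2.94,0,1,0,0,-4.4,1.86,-2.94,0,1,0,0,-4.4,1.86,-2.94,0,1,0,0,-4.4,1.86,-2.94,0,1,0,0,-4.4,1.86,-2.94,0,1,0,0,-4.4,1.86,-2.94,0,1,0,0,-4.4,1.86,-2.94,0,1,0,0,-4.4,1.86,-2.94,0,1,0,0,-4.4,1.86,-2.94,0,1,0,0,-4.4,1.86,-2.94,0,1,0,0,-4.4,1.86,-2.94,0,1,0,0,-4.4,1.86,-2.94,0,1,0,0,-4.4,1.86,-2.94,0,1,0,0,-4.4,1.86,-2.94,0,1,0,0,0,0,0,0,0,0,0,0,0,0,0,0])

```text
time_s: 1.75
position: [0.5012, 0.1645, 0.1974]
tcp_rot: [[-0.098, 0.995, -0.001], [0.995, 0.098, 0.0], [0.0, -0.001, -1.0]]
force: [0.2, -0.3, -0.6]
opening: 0.895
```

```bash
cat > look.py <<'E'
from h import *
import sys,pickle
tag=sys.argv[1]
s=read_state();print({k:np.round(s[k],4).tolist() for k in ['time_s','position','tcp_rot','force','moment','opening','joint_positions']})
for n in sys.argv[2:]:
    c=cam(n); save(c,n+tag+'.png'); pickle.dump(c,open(n+tag+'.pkl','wb'))
E
python3 look.py 1 wrist
```

```text
{'time_s': 1.75, 'position': [0.5012, 0.1645, 0.1974], 'tcp_rot': [[-0.0983, 0.9952, -0.0011], [0.9952, 0.0983, 0.0003], [0.0004, -0.0011, -1.0]], 'force': [0.231, -0.3219, -0.6206], 'moment': [-0.0718, 0.0284, 0.0809], 'opening': 0.8946, 'joint_positions': [6.0085, 22.7835, 96.0042, 0.0273, 61.2727, 0.3545]}
```

View pics/wrist1.png

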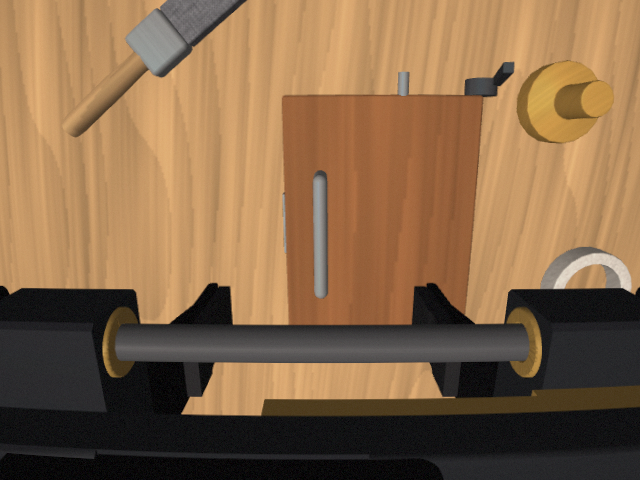

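The wrist view shows the bar from (320,171) to (321,297) and the lid corners (282,96), (482,96). I'll measure them at their known heights.

Run:
```python
from h import *
import pickle
c=pickle.load(open('wrist1.pkl','rb'))
a=atz(c,(320.5,173),.106);b=atz(c,(321,296),.106);print(a,b,(a+b)/2,np.linalg.norm(a-b),np.degrees(np.arctan2(-(a-b)[0],(a-b)[1])))
print(atz(c,(282,96),.068),atz(c,(482,96),.068), np.linalg.norm(atz(c,(282,96),.068)-atz(c,(482,96),.068)))
print(atz(c,(558,103),.016))
```

```text
[0.4966878  0.20860556 0.106     ] [0.5057133  0.12029799 0.106     ] [0.50120055 0.16445177 0.106     ] 0.08876759670502214 5.835672811601061
[0.46333267 0.25825292 0.068     ] [0.61050927 0.27404038 0.068     ] 0.14802092390057786
[0.69888747 0.28323289 0.016     ]
```

Request:
send_rows(moves=[0,0,0,0,0,-2,1,0,0,0,0,0,-2,1,0,0,0,0,0,-2,1,0,0,0,0,0,-2,1,0,0,0,0,0,-2,1,0,0,0,0,0,-1.2,1,0,0,0,0,0,0,1,0,0,0,0,0,0,-1,0,0,0,0,0,0,-1,0,0,0,0,0,0,-1,0,0,0,0,0,0,-1,0,0,0,0,0,0,-1,0,0,0,0,0,0,-1])

```text
time_s: 3.1
position: [0.5015, 0.165, 0.086]
tcp_rot: [[-0.1, 0.995, 0.0], [0.995, 0.1, 0.0], [0.0, 0.0, -1.0]]
force: [0.3, 0.3, 0.1]
opening: 0.537
```

Request:
send_rows(moves=[0,0,0,0,0,0,-1,0,0,0,0,0,0,-1,0,0,0,0,0,0,-1,0,0,0,0,0,0,-1,0,0,0,0,0,0,-1,0,0,0,0,0,0,-1])

```text
time_s: 3.7
position: [0.5013, 0.1651, 0.0857]
tcp_rot: [[-0.1, 0.995, -0.0], [0.995, 0.1, -0.0], [-0.0, -0.0, -1.0]]
force: [-0.3, 0.1, 0.2]
opening: 0.029
```

Request:
send_rows(moves=[0,0,0,0,0,0,-1,0,0,0,0,0,0,-1])

```text
time_s: 3.9
position: [0.5013, 0.1651, 0.0857]
tcp_rot: [[-0.1, 0.995, -0.0], [0.995, 0.1, -0.0], [-0.0, -0.0, -1.0]]
force: [-0.4, -0.3, 0.6]
opening: 0.007
```

```bash
python3 look.py 2 wrist side
```

```text
{'time_s': 3.9, 'position': [0.5013, 0.1651, 0.0857], 'tcp_rot': [[-0.0997, 0.995, -0.0], [0.995, 0.0997, -0.0], [-0.0, -0.0, -1.0]], 'force': [-0.4152, -0.2916, 0.5669], 'moment': [-0.102, -0.0193, 0.0191], 'opening': 0.0068, 'joint_positions': [6.0852, 32.3623, 101.8366, -0.0016, 45.8026, 0.363]}
```

View pics/wrist2.png

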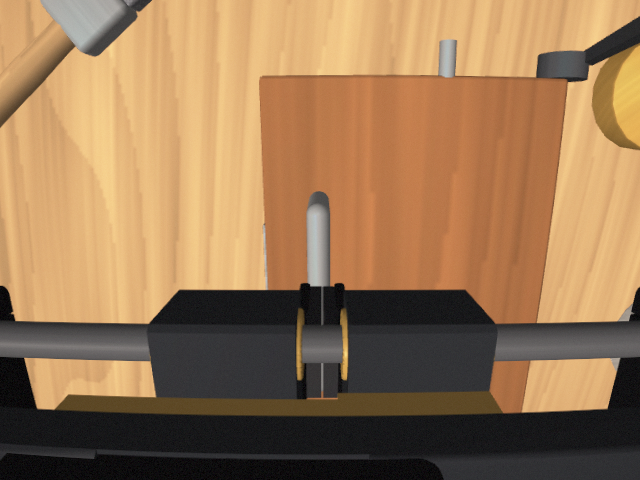

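View pics/side2.png

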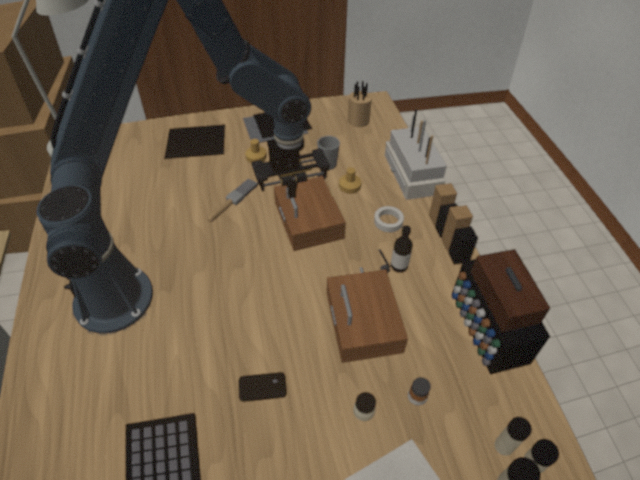

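Run:
```python
from h import *
import pickle
for n in ['wrist1','wrist2','side2']:
    c=pickle.load(open(n+'.pkl','rb'))
    T=np.array([.5013,.1651,.0857]) if n!='wrist1' else np.array([.5012,.1645,.1974])
    print(n,'tcp',proj(c,T),'gp',proj(c,T+[0,0,.019]),'bar',proj(c,[[.4969,.2047,.103],[.5053,.125,.103]]))
c=pickle.load(open('wrist2.pkl','rb'))
p=atz(c,(318,192),.106);print(p)
c=pickle.load(open('side2.pkl','rb'));p=c['pixels'][140:240,240:360,::-1];cv2.imwrite('pics/s2.png',cv2.resize(p,None,fx=6,fy=6,interpolation=2))
```

```text
wrist1 tcp [[320.38936517 283.58176407]] gp [[320.26637737 298.95023386]] bar [[320.2617605  178.33989191]
 [321.07259009 288.43552532]]
wrist2 tcp [[320.39081693 283.51650588]] gp [[320.31541671 298.89405635]] bar [[319.22158302 208.99344033]
 [320.36055738 376.05840653]]
side2 tcp [[292.37003789 201.73892288]] gp [[292.11962284 196.69640383]] bar [[288.10547346 187.77128048]
 [296.22883051 207.05911964]]
[0.49567361 0.21219186 0.106     ]
```

View pics/s2.png

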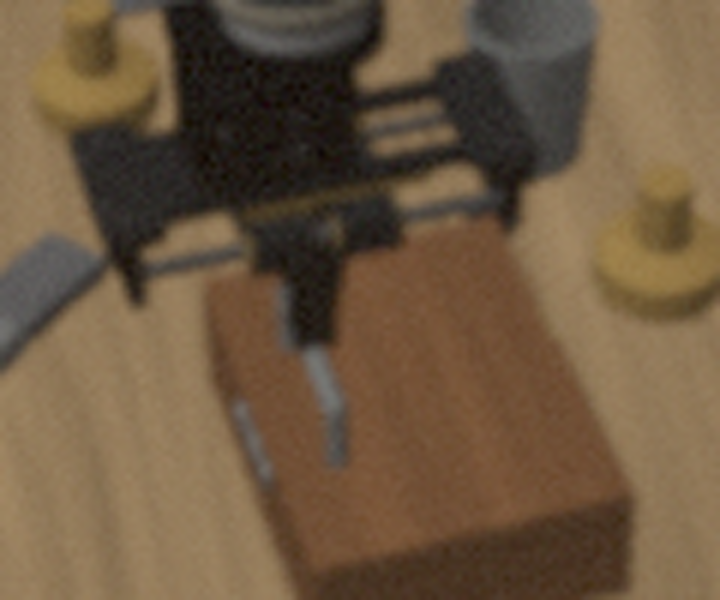

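Run:
```python
from h import *
import pickle
c=pickle.load(open('wrist2.pkl','rb'));p=c['pixels'][180:420,240:400,::-1];cv2.imwrite('pics/w2.png',cv2.resize(p,None,fx=2.5,fy=2.5,interpolation=2))
# triangulate bar far end
c1=pickle.load(open('wrist1.pkl','rb'))
def tri(obs):
    A=np.zeros((3,3));b=np.zeros(3)
    for c,uv in obs:
        o,d=ray(c,uv);d/=np.linalg.norm(d);M=np.eye(3)-np.outer(d,d);A+=M;b+=M@o
    return np.linalg.solve(A,b)
print(tri([(c1,(320.5,173)),(c,(318,194))]), tri([(c1,(282,96)),(c,(261,77))]), tri([(c1,(482,96)),(c,(566,80))]),tri([(c1,(404,73)),(c,(448,41))]))
```

```text
[0.4965939  0.20342371 0.05225287] [0.46292156 0.25882865 0.06252284] [0.61137524 0.27433819 0.06562339] [0.55076171 0.28434514 0.06349933]
```

View pics/w2.png

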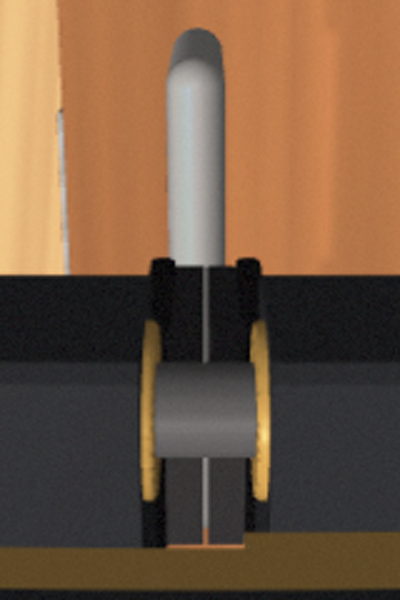

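Both views place the visible fingertips at about z 0.105, some 20 mm above the reported TCP, and the fingers shut just above the bar. I'll open, go lower carefully and check.

Request:
send_rows(moves=[0,0,0,0,0,0.5,0,0,0,0,0,0,0,0,0,0,0,0,0,0,0,0,0,0,0,0,0,0,0,0,0,0,0,0,0,0,0,0,0,0,-0.5,0,0,0,0,0,0,-0.5,0,0,0,0,0,0,-0.5,0,0,0,0,0,0,0,0])

```text
time_s: 4.9
position: [0.5005, 0.165, 0.0747]
tcp_rot: [[-0.1, 0.995, -0.002], [0.995, 0.1, -0.0], [-0.0, -0.002, -1.0]]
force: [-0.0, 0.3, 0.3]
opening: 0.501
```

```bash
python3 look.py 3 wrist side
python3 - <<'E'
from h import *
import pickle
c=pickle.load(open('wrist3.pkl','rb'));p=c['pixels'][180:420,160:480,::-1];a=cv2.resize(p,None,fx=2.5,fy=2.5,interpolation=2)
cv2.imwrite('pics/w3.png',a)
c=pickle.load(open('side3.pkl','rb'));p=c['pixels'][140:240,240:360,::-1];cv2.imwrite('pics/s3.png',cv2.resize(p,None,fx=6,fy=6,interpolation=2))
E
```

```text
{'time_s': 4.9, 'position': [0.5005, 0.165, 0.0747], 'tcp_rot': [[-0.0997, 0.995, -0.0022], [0.995, 0.0997, -0.0002], [-0.0, -0.0022, -1.0]], 'force': [-0.0158, 0.333, 0.3402], 'moment': [-0.088, -0.0108, 0.0325], 'opening': 0.5007, 'joint_positions': [6.0831, 33.4283, 102.2579, 0.0007, 44.441, 0.3626]}
```

View pics/w3.png

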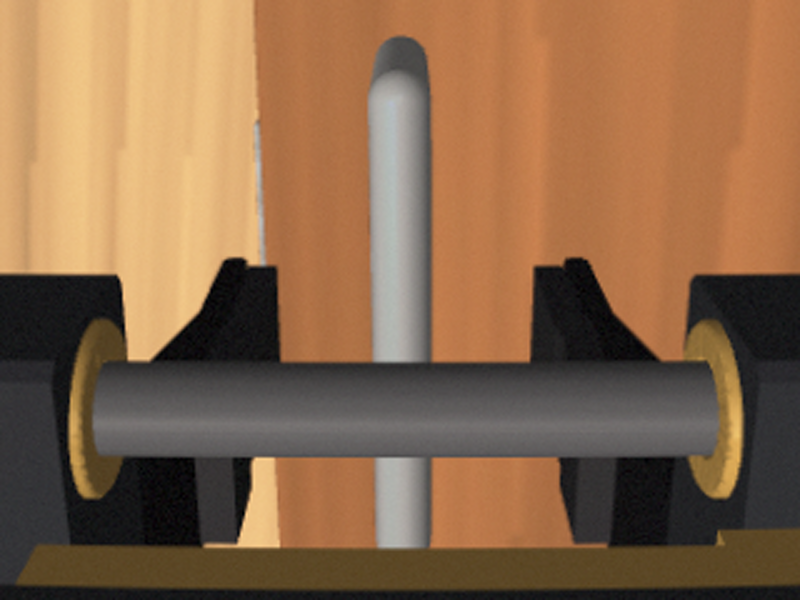

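View pics/s3.png

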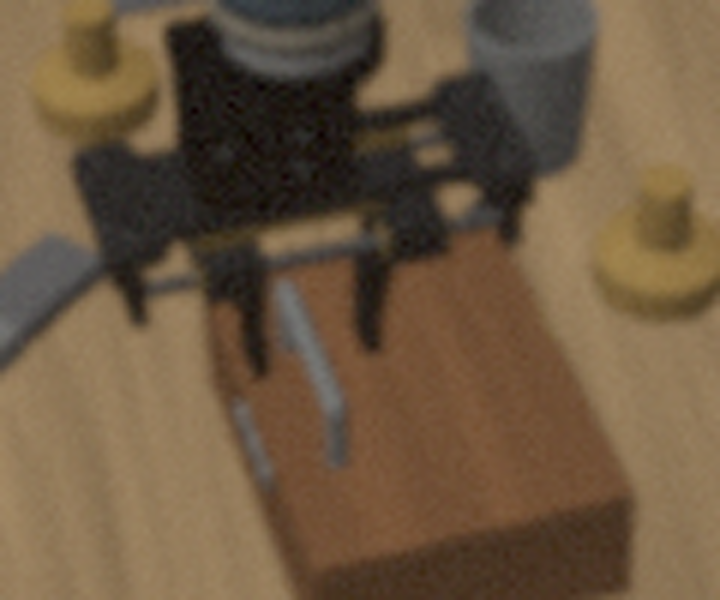

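Request:
send_rows(moves=[0,0,0,0,0,-0.4,0,0,0,0,0,0,-0.4,0,0,0,0,0,0,-0.3,0,0,0,0,0,0,0,-1,0,0,0,0,0,0,-1,0,0,0,0,0,0,-1,0,0,0,0,0,0,-1,0,0,0,0,0,0,-1,0,0,0,0,0,0,-1,0,0,0,0,0,0,-1])

```text
time_s: 6.0
position: [0.4999, 0.1649, 0.0648]
tcp_rot: [[-0.1, 0.995, -0.003], [0.995, 0.1, -0.0], [-0.0, -0.003, -1.0]]
force: [-3.5, 0.2, 4.2]
opening: 0.1
```

```bash
cat > arc.py <<'E'
import numpy as np,sys
t0,t1,n,yaw=map(float,sys.argv[1:5]);r=.1294;p0=np.degrees(np.arctan2(43,122))
p=np.radians(np.linspace(t0,t1,int(n)+1)+p0);h=-r*np.cos(p)*100;z=r*np.sin(p)*100
for a,b in zip(np.diff(h),np.diff(z)): print(round(a*np.cos(np.radians(yaw)),2),round(a*np.sin(np.radians(yaw)),2),round(b,2))
E
python3 arc.py 0 30 12 5.8
```

```text
0.2 0.02 0.53
0.22 0.02 0.52
0.24 0.02 0.51
0.27 0.03 0.5
0.29 0.03 0.49
0.31 0.03 0.47
0.33 0.03 0.46
0.35 0.04 0.44
0.37 0.04 0.43
0.38 0.04 0.41
0.4 0.04 0.39
0.42 0.04 0.38
```

Request:
send_rows(moves=[0,0,0,0.2,0.02,0.53,-1,0,0,0,0.22,0.02,0.52,-1,0,0,0,0.24,0.02,0.51,-1,0,0,0,0.27,0.03,0.5,-1,0,0,0,0.29,0.03,0.49,-1,0,0,0,0.31,0.03,0.47,-1])

```text
time_s: 6.6
position: [0.5144, 0.1664, 0.0949]
tcp_rot: [[-0.1, 0.995, -0.005], [0.995, 0.1, -0.0], [0.0, -0.005, -1.0]]
force: [-5.7, -0.0, -5.1]
opening: 0.1
```

Request:
send_rows(moves=[0,0,0,0.33,0.03,0.46,-1,0,0,0,0.35,0.04,0.44,-1,0,0,0,0.37,0.04,0.43,-1,0,0,0,0.38,0.04,0.41,-1,0,0,0,0.4,0.04,0.39,-1,0,0,0,0.42,0.04,0.38,-1,0,0,0,0,0,0,-1])

```text
time_s: 7.3
position: [0.536, 0.1688, 0.1208]
tcp_rot: [[-0.1, 0.995, -0.007], [0.995, 0.1, -0.001], [0.0, -0.007, -1.0]]
force: [-9.8, -1.3, 3.8]
opening: 0.1
```

```bash
python3 look.py 4 side
python3 - <<'E'
from h import *
import pickle
c=pickle.load(open('side4.pkl','rb'));p=c['pixels'][140:240,240:360,::-1];cv2.imwrite('pics/s4.png',cv2.resize(p,None,fx=6,fy=6,interpolation=2))
E
```

```text
{'time_s': 7.3, 'position': [0.536, 0.1688, 0.1208], 'tcp_rot': [[-0.1, 0.995, -0.0068], [0.995, 0.1, -0.0006], [0.0001, -0.0069, -1.0]], 'force': [-9.8103, -1.2659, 3.8445], 'moment': [-0.2774, 1.8329, 0.0069], 'opening': 0.0999, 'joint_positions': [6.082, 31.4089, 95.1466, 0.0101, 53.837, 0.3386]}
```

View pics/s4.png

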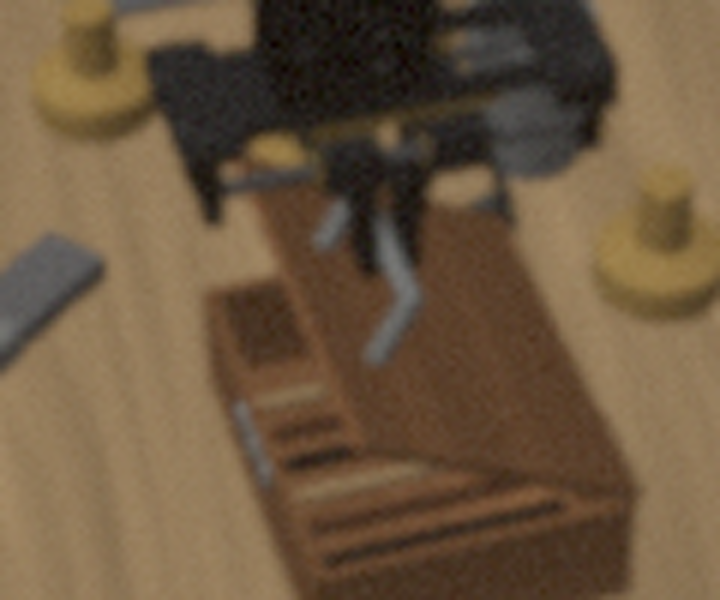

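Request:
send_rows(moves=[0,0,0,0,0,0,1,0,0,0,0,0,0,1,0,0,0,0,0,1.5,1,0,0,0,0,0,3,1,0,0,0,0,0,3,1])

```text
time_s: 7.85
position: [0.5424, 0.169, 0.1975]
tcp_rot: [[-0.099, 0.995, 0.007], [0.995, 0.099, 0.001], [0.0, 0.007, -1.0]]
force: [0.2, -0.6, 0.8]
opening: 0.471
```

```bash
python3 look.py 5 side
python3 - <<'E'
from h import *
import pickle
c=pickle.load(open('side5.pkl','rb'));p=c['pixels'][140:240,240:360,::-1];cv2.imwrite('pics/s5.png',cv2.resize(p,None,fx=6,fy=6,interpolation=2))
E
```

```text
{'time_s': 7.85, 'position': [0.5424, 0.169, 0.1975], 'tcp_rot': [[-0.0993, 0.995, 0.0071], [0.9951, 0.0993, 0.0007], [0.0, 0.0071, -1.0]], 'force': [0.1666, -0.5534, 0.8461], 'moment': [-0.0831, -0.013, 0.0042], 'opening': 0.4707, 'joint_positions': [6.043, 25.6721, 90.7347, -0.0005, 63.1839, 0.3435]}
```

View pics/s5.png

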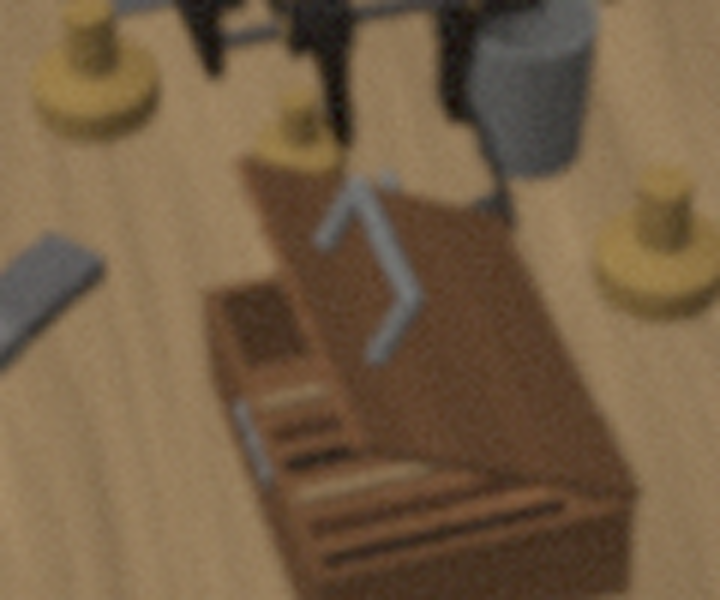

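Request:
send_rows(moves=[0,0,0,0,0,0,-0.4,0,0,0,0,0,0,-0.4,0,0,0,0,0,0,-0.4,0,0,0,0,0,0,-0.4,0,0,0,0,0,0,-0.4,0,0,0,0,0,0,-0.4,0,0,0,0,0,0,-0.4,0,0,0,0,0,0,-0.4,0,0,0,0,0,0,-0.4,0,0,0,0,0,0,-0.4,0,0,0,0,0,0,-0.4,0,0,0,0,0,0,-0.4,0,0,0,0,0,0,-0.4,0,0,0,0,0,0,-0.4,0,0,0,0,0,0,-0.4])

```text
time_s: 9.4
position: [0.5391, 0.1689, 0.1951]
tcp_rot: [[-0.1, 0.995, -0.0], [0.995, 0.1, -0.0], [-0.0, -0.0, -1.0]]
force: [-0.1, 0.3, -0.1]
opening: 0.3
```

```bash
python3 look.py 6 side wrist
python3 - <<'E'
from h import *
import pickle
c=pickle.load(open('side6.pkl','rb'));p=c['pixels'][140:240,240:360,::-1];cv2.imwrite('pics/s6.png',cv2.resize(p,None,fx=6,fy=6,interpolation=2))
E
```

```text
{'time_s': 9.4, 'position': [0.5391, 0.1689, 0.1951], 'tcp_rot': [[-0.0997, 0.995, -0.0], [0.995, 0.0997, -0.0], [-0.0, -0.0, -1.0]], 'force': [-0.0806, 0.3147, -0.0691], 'moment': [-0.0805, -0.0019, 0.041], 'opening': 0.3003, 'joint_positions': [6.0608, 25.7758, 91.0102, -0.0002, 63.2155, 0.3386]}
```

View pics/s6.png

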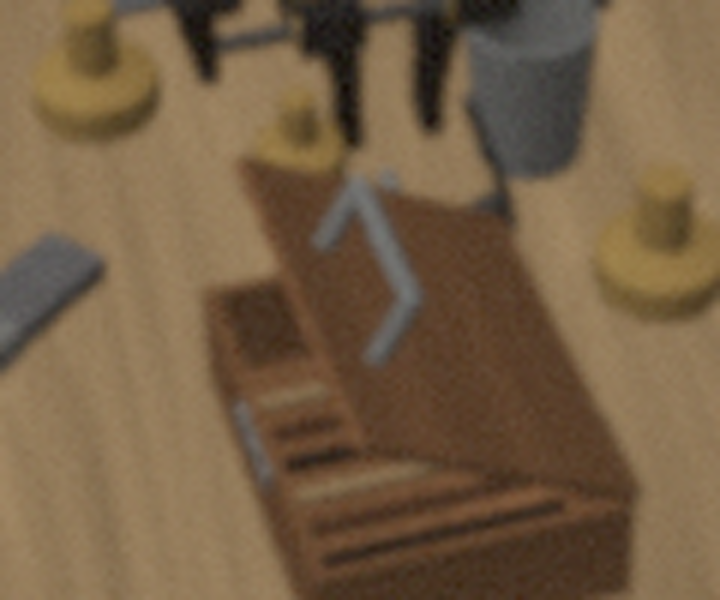

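View pics/wrist6.png

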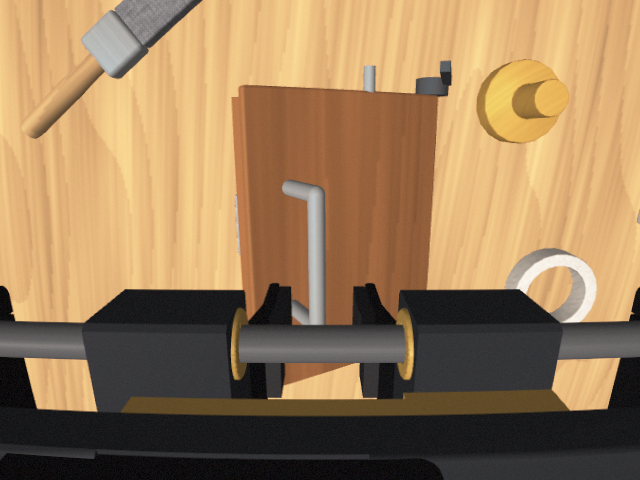

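The lid is unchanged about 1.9 s after release (bar end still at zoom (410,295)), so this case is sound and the other is worn. I'll go back over the bar with the fingers part open and push it to the stop.

Request:
send_rows(moves=[0,0,0,0,0,-2,-0.4,0,0,0,0,0,-2,-0.4,0,0,0,0,0,-2,-0.4,0,0,0,0,0,-1.1,-0.4,0,0,0,0,0,0,-0.4])

```text
time_s: 10.0
position: [0.5379, 0.1687, 0.1225]
tcp_rot: [[-0.1, 0.995, -0.004], [0.995, 0.1, -0.0], [-0.0, -0.004, -1.0]]
force: [-1.1, -0.1, -0.3]
opening: 0.296
```

```bash
python3 arc.py 28.3 78.3 25 5.8
```

```text
0.34 0.03 0.3
0.35 0.04 0.29
0.36 0.04 0.27
0.37 0.04 0.26
0.38 0.04 0.25
0.38 0.04 0.23
0.39 0.04 0.22
0.4 0.04 0.21
0.41 0.04 0.19
0.41 0.04 0.18
0.42 0.04 0.16
0.42 0.04 0.15
0.43 0.04 0.13
0.43 0.04 0.12
0.44 0.04 0.1
0.44 0.04 0.09
0.44 0.05 0.07
0.45 0.05 0.06
0.45 0.05 0.04
0.45 0.05 0.03
0.45 0.05 0.01
0.45 0.05 -0.01
0.45 0.05 -0.02
0.45 0.05 -0.04
0.45 0.05 -0.05
```

Request:
send_rows(moves=[0,0,0,0.4,0.04,0,-0.4,0,0,0,0.4,0.04,0,-0.4,0,0,0,0.34,0.03,0.3,-0.4,0,0,0,0.35,0.04,0.29,-0.4,0,0,0,0.36,0.04,0.27,-0.4,0,0,0,0.37,0.04,0.26,-0.4])

```text
time_s: 10.6
position: [0.5571, 0.1708, 0.1352]
tcp_rot: [[-0.1, 0.995, -0.009], [0.995, 0.1, -0.001], [-0.0, -0.009, -1.0]]
force: [-8.1, -0.9, 1.3]
opening: 0.303
```

Request:
send_rows(moves=[0,0,0,0.38,0.04,0.25,-0.4,0,0,0,0.38,0.04,0.23,-0.4,0,0,0,0.39,0.04,0.22,-0.4,0,0,0,0.4,0.04,0.21,-0.4,0,0,0,0.41,0.04,0.19,-0.4])

```text
time_s: 11.1
position: [0.5769, 0.1729, 0.147]
tcp_rot: [[-0.1, 0.995, -0.009], [0.995, 0.1, -0.001], [-0.0, -0.009, -1.0]]
force: [-7.9, -2.0, 4.4]
opening: 0.299
```

Request:
send_rows(moves=[0,0,0,0.21,0.02,0.09,-0.4,0,0,0,0.21,0.02,0.08,-0.4,0,0,0,0.21,0.02,0.08,-0.4,0,0,0,0.21,0.02,0.08,-0.4])

```text
time_s: 11.5
position: [0.5858, 0.1739, 0.1509]
tcp_rot: [[-0.1, 0.995, -0.007], [0.995, 0.1, -0.001], [-0.0, -0.007, -1.0]]
force: [-7.9, -0.7, 6.1]
opening: 0.297
```

Request:
send_rows(moves=[0,0,0,0.2,0.02,0.07,-0.4])

```text
time_s: 11.6
position: [0.5881, 0.1741, 0.1516]
tcp_rot: [[-0.1, 0.995, -0.007], [0.995, 0.1, -0.001], [-0.0, -0.007, -1.0]]
force: [-7.7, -0.4, 5.6]
opening: 0.297
```

Request:
send_rows(moves=[0,0,0,0.2,0.02,0.07,-0.4])

```text
time_s: 11.7
position: [0.5902, 0.1743, 0.1523]
tcp_rot: [[-0.1, 0.995, -0.006], [0.995, 0.1, -0.001], [0.0, -0.006, -1.0]]
force: [-7.5, -0.9, 7.0]
opening: 0.301
```

Request:
send_rows(moves=[0,0,0,0.15,0.02,0.15,-0.4])

```text
time_s: 11.8
position: [0.5923, 0.1745, 0.1532]
tcp_rot: [[-0.1, 0.995, -0.005], [0.995, 0.1, -0.0], [0.0, -0.005, -1.0]]
force: [-4.0, -0.2, -2.3]
opening: 0.299
```

Request:
send_rows(moves=[0,0,0,0.15,0.02,0.08,-0.4])

```text
time_s: 11.9
position: [0.594, 0.1747, 0.1538]
tcp_rot: [[-0.1, 0.995, -0.005], [0.995, 0.1, -0.0], [-0.0, -0.005, -1.0]]
force: [-4.9, -1.0, 0.7]
opening: 0.297
```

Request:
send_rows(moves=[0,0,0,0.15,0.02,0.06,-0.4])

```text
time_s: 12.0
position: [0.5956, 0.1749, 0.1543]
tcp_rot: [[-0.1, 0.995, -0.005], [0.995, 0.1, -0.001], [-0.0, -0.005, -1.0]]
force: [-5.5, -0.7, 0.0]
opening: 0.304
```

Request:
send_rows(moves=[0,0,0,0.15,0.02,0.05,-0.4])

```text
time_s: 12.1
position: [0.5971, 0.1751, 0.1547]
tcp_rot: [[-0.1, 0.995, -0.005], [0.995, 0.1, -0.001], [-0.0, -0.005, -1.0]]
force: [-5.6, -0.9, -0.0]
opening: 0.3
```

Request:
send_rows(moves=[0,0,0,0.15,0.02,0.05,-0.4])

```text
time_s: 12.2
position: [0.5987, 0.1753, 0.1552]
tcp_rot: [[-0.1, 0.995, -0.005], [0.995, 0.1, -0.001], [-0.0, -0.005, -1.0]]
force: [-4.9, -1.1, 1.2]
opening: 0.298
```

Request:
send_rows(moves=[0,0,0,0.15,0.02,0.05,-0.4])

```text
time_s: 12.3
position: [0.6002, 0.1754, 0.1556]
tcp_rot: [[-0.1, 0.995, -0.005], [0.995, 0.1, -0.001], [-0.0, -0.005, -1.0]]
force: [-4.9, -1.6, -0.3]
opening: 0.302
```

Request:
send_rows(moves=[0,0,0,0.15,0.02,0.04,-0.4])

```text
time_s: 12.4
position: [0.6018, 0.1756, 0.156]
tcp_rot: [[-0.1, 0.995, -0.005], [0.995, 0.1, -0.001], [-0.0, -0.005, -1.0]]
force: [-4.4, -1.4, 0.1]
opening: 0.302
```

Request:
send_rows(moves=[0,0,0,0.15,0.02,0.04,-0.4])

```text
time_s: 12.5
position: [0.6034, 0.1757, 0.1565]
tcp_rot: [[-0.1, 0.995, -0.004], [0.995, 0.1, -0.001], [-0.0, -0.004, -1.0]]
force: [-5.4, -1.3, 0.3]
opening: 0.298
```

Request:
send_rows(moves=[0,0,0,0.15,0.02,0.04,-0.4])

```text
time_s: 12.6
position: [0.605, 0.1759, 0.1569]
tcp_rot: [[-0.1, 0.995, -0.004], [0.995, 0.1, -0.001], [-0.0, -0.004, -1.0]]
force: [-4.8, -1.0, 0.9]
opening: 0.298
```

Request:
send_rows(moves=[0,0,0,0.15,0.02,0.03,-0.4])

```text
time_s: 12.7
position: [0.6067, 0.1761, 0.1572]
tcp_rot: [[-0.1, 0.995, -0.004], [0.995, 0.1, -0.001], [-0.0, -0.004, -1.0]]
force: [-5.7, -0.6, 0.8]
opening: 0.301
```

Request:
send_rows(moves=[0,0,0,0.15,0.02,0.03,-0.4])

```text
time_s: 12.8
position: [0.6084, 0.1763, 0.1576]
tcp_rot: [[-0.1, 0.995, -0.003], [0.995, 0.1, -0.001], [-0.0, -0.003, -1.0]]
force: [-4.4, -1.1, 0.2]
opening: 0.299
```

Request:
send_rows(moves=[0,0,0,0.15,0.02,0.03,-0.4])

```text
time_s: 12.9
position: [0.6099, 0.1764, 0.1579]
tcp_rot: [[-0.1, 0.995, -0.003], [0.995, 0.1, -0.001], [-0.001, -0.003, -1.0]]
force: [-5.8, -1.2, 0.8]
opening: 0.303
```

Request:
send_rows(moves=[0,0,0,0.15,0.02,0.02,-0.4])

```text
time_s: 13.0
position: [0.6116, 0.1767, 0.1582]
tcp_rot: [[-0.1, 0.995, -0.003], [0.995, 0.1, -0.001], [-0.001, -0.003, -1.0]]
force: [-4.4, -2.1, 1.3]
opening: 0.299
```

Request:
send_rows(moves=[0,0,0,0.15,0.02,0.02,-0.4])

```text
time_s: 13.1
position: [0.6131, 0.1768, 0.1585]
tcp_rot: [[-0.1, 0.995, -0.003], [0.995, 0.1, -0.001], [-0.001, -0.003, -1.0]]
force: [-4.4, -1.2, 2.0]
opening: 0.3
```

Request:
send_rows(moves=[0,0,0,0.15,0.02,0.02,-0.4])

```text
time_s: 13.2
position: [0.6147, 0.177, 0.1587]
tcp_rot: [[-0.1, 0.995, -0.002], [0.995, 0.1, -0.001], [-0.001, -0.003, -1.0]]
force: [-4.1, -1.5, 2.1]
opening: 0.301
```

Request:
send_rows(moves=[0,0,0,0.15,0.02,0.02,-0.4])

```text
time_s: 13.3
position: [0.6163, 0.1772, 0.1589]
tcp_rot: [[-0.1, 0.995, -0.002], [0.995, 0.1, -0.001], [-0.001, -0.002, -1.0]]
force: [-4.9, -1.1, 2.3]
opening: 0.301
```

Request:
send_rows(moves=[0,0,0,0.15,0.02,0.02,-0.4])

```text
time_s: 13.4
position: [0.618, 0.1774, 0.1592]
tcp_rot: [[-0.1, 0.995, -0.002], [0.995, 0.1, -0.001], [-0.001, -0.002, -1.0]]
force: [-4.4, -2.7, 2.6]
opening: 0.297
```

Request:
send_rows(moves=[0,0,0,0.15,0.02,0.02,-0.4])

```text
time_s: 13.5
position: [0.6197, 0.1775, 0.1593]
tcp_rot: [[-0.1, 0.995, -0.001], [0.995, 0.1, -0.001], [-0.001, -0.002, -1.0]]
force: [-5.1, -1.5, 2.8]
opening: 0.302
```

Request:
send_rows(moves=[0,0,0,0.15,0.02,0.01,-0.4])

```text
time_s: 13.6
position: [0.6214, 0.1777, 0.1595]
tcp_rot: [[-0.1, 0.995, -0.001], [0.995, 0.1, -0.001], [-0.001, -0.001, -1.0]]
force: [-4.5, -2.8, 3.6]
opening: 0.304
```

Request:
send_rows(moves=[0,0,0,0.15,0.02,0.01,-0.4])

```text
time_s: 13.7
position: [0.623, 0.1779, 0.1597]
tcp_rot: [[-0.1, 0.995, -0.001], [0.995, 0.1, -0.001], [-0.001, -0.001, -1.0]]
force: [-3.7, -3.5, 3.4]
opening: 0.297
```

Request:
send_rows(moves=[0,0,0,0.13,0.01,0.01,-0.4])

```text
time_s: 13.8
position: [0.6245, 0.1781, 0.1598]
tcp_rot: [[-0.1, 0.995, -0.0], [0.995, 0.1, -0.001], [-0.001, -0.0, -1.0]]
force: [-4.9, -2.2, 3.3]
opening: 0.302
```

Request:
send_rows(moves=[0,0,0,0.13,0.01,0.01,-0.4])

```text
time_s: 13.9
position: [0.626, 0.1784, 0.1597]
tcp_rot: [[-0.1, 0.995, 0.0], [0.995, 0.1, -0.0], [-0.0, 0.0, -1.0]]
force: [-4.7, -1.6, 2.2]
opening: 0.305
```

Request:
send_rows(moves=[0,0,0,0.13,0.01,0.01,-0.4])

```text
time_s: 14.0
position: [0.6273, 0.1787, 0.1595]
tcp_rot: [[-0.1, 0.995, 0.0], [0.995, 0.1, 0.0], [0.0, 0.0, -1.0]]
force: [-4.2, -1.5, 3.3]
opening: 0.3
```

Request:
send_rows(moves=[0,0,0,0.13,0.01,0.01,-0.4])

```text
time_s: 14.1
position: [0.6286, 0.1789, 0.1595]
tcp_rot: [[-0.1, 0.995, 0.0], [0.995, 0.1, 0.0], [0.0, 0.0, -1.0]]
force: [-5.4, -1.1, 2.8]
opening: 0.298
```

Request:
send_rows(moves=[0,0,0,0.13,0.01,0,-0.4])

```text
time_s: 14.2
position: [0.6299, 0.1791, 0.1593]
tcp_rot: [[-0.1, 0.995, 0.0], [0.995, 0.1, 0.0], [0.0, 0.0, -1.0]]
force: [-3.8, -1.0, 3.4]
opening: 0.3
```

Request:
send_rows(moves=[0,0,0,0.13,0.01,0,-0.4])

```text
time_s: 14.3
position: [0.6313, 0.1792, 0.1593]
tcp_rot: [[-0.1, 0.995, 0.0], [0.995, 0.1, 0.0], [0.0, 0.0, -1.0]]
force: [-3.7, -0.6, 3.4]
opening: 0.304
```

Request:
send_rows(moves=[0,0,0,0.13,0.01,0,-0.4])

```text
time_s: 14.4
position: [0.6325, 0.1793, 0.1592]
tcp_rot: [[-0.1, 0.995, 0.0], [0.995, 0.1, 0.0], [0.0, 0.0, -1.0]]
force: [-3.5, -1.3, 3.1]
opening: 0.301
```

Request:
send_rows(moves=[0,0,0,0.13,0.01,0,-0.4])

```text
time_s: 14.5
position: [0.6339, 0.1795, 0.1592]
tcp_rot: [[-0.1, 0.995, 0.0], [0.995, 0.1, 0.0], [0.0, 0.0, -1.0]]
force: [-4.6, -1.1, 4.3]
opening: 0.298
```

Request:
send_rows(moves=[0,0,0,0.13,0.01,0,-0.4])

```text
time_s: 14.6
position: [0.6346, 0.1795, 0.1592]
tcp_rot: [[-0.1, 0.995, -0.001], [0.995, 0.1, 0.0], [0.0, -0.001, -1.0]]
force: [-6.3, -0.6, 4.7]
opening: 0.299
```

Request:
send_rows(moves=[0,0,0,0.13,0.01,0,-0.4])

```text
time_s: 14.7
position: [0.635, 0.1796, 0.1591]
tcp_rot: [[-0.1, 0.995, -0.003], [0.995, 0.1, 0.0], [0.0, -0.003, -1.0]]
force: [-6.9, -1.2, 5.6]
opening: 0.305
```

Request:
send_rows(moves=[0,0,0,0.13,0.01,0,-0.4])

```text
time_s: 14.8
position: [0.6353, 0.1796, 0.1591]
tcp_rot: [[-0.1, 0.995, -0.005], [0.995, 0.1, -0.0], [0.0, -0.005, -1.0]]
force: [-9.8, -1.2, 6.8]
opening: 0.302
```

Request:
send_rows(moves=[0,0,0,0.13,0.01,0,-0.4])

```text
time_s: 14.9
position: [0.6357, 0.1797, 0.1591]
tcp_rot: [[-0.1, 0.995, -0.007], [0.995, 0.1, -0.0], [0.0, -0.007, -1.0]]
force: [-10.7, -0.9, 8.1]
opening: 0.298
```

Request:
send_rows(moves=[0,0,0,-0.3,-0.03,0,-0.4,0,0,0,-0.3,-0.03,0,-0.4,0,0,0,-0.3,-0.03,0,-0.4,0,0,0,0,0,0,-0.4])

```text
time_s: 15.3
position: [0.6307, 0.1787, 0.1593]
tcp_rot: [[-0.1, 0.995, 0.002], [0.995, 0.1, 0.0], [0.0, 0.002, -1.0]]
force: [-0.2, -0.7, -0.1]
opening: 0.3
```

Request:
send_rows(moves=[0,0,0,0,0,1,-0.4,0,0,0,0,0,2,-0.4,0,0,0,0,0,3,-0.4,0,0,0,0,0,3,0])

```text
time_s: 15.7
position: [0.6304, 0.1786, 0.2506]
tcp_rot: [[-0.1, 0.995, 0.001], [0.995, 0.1, 0.0], [0.0, 0.001, -1.0]]
force: [1.2, -0.4, 0.2]
opening: 0.336
```

```bash
python3 look.py 7 side scene
python3 - <<'E'
from h import *
import pickle
c=pickle.load(open('side7.pkl','rb'));p=c['pixels'][120:240,240:380,::-1];cv2.imwrite('pics/s7.png',cv2.resize(p,None,fx=5,fy=5,interpolation=2))
E
```

```text
{'time_s': 15.7, 'position': [0.6304, 0.1786, 0.2506], 'tcp_rot': [[-0.0995, 0.995, 0.0008], [0.995, 0.0995, 0.0001], [0.0001, 0.0008, -1.0]], 'force': [1.2278, -0.3755, 0.203], 'moment': [-0.073, 0.0464, -0.014], 'opening': 0.3355, 'joint_positions': [6.0661, 29.7778, 73.9335, 0.0037, 76.2429, 0.3542]}
```

View pics/s7.png

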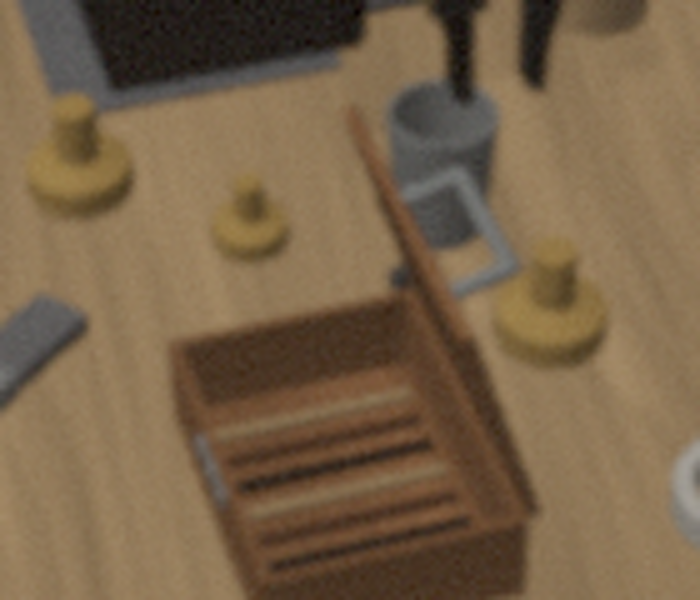

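View pics/scene7.png

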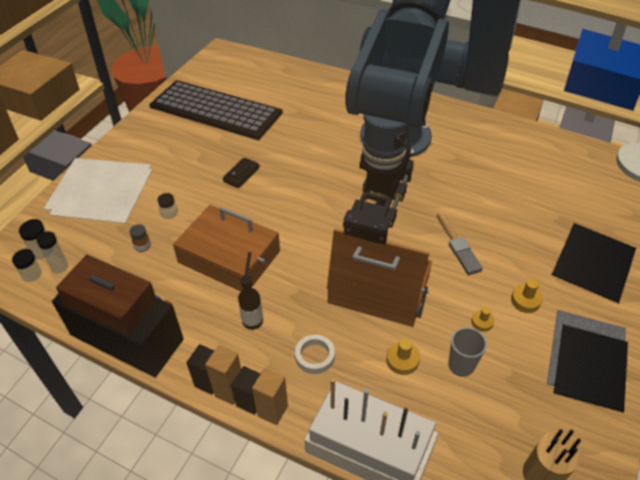

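The lid stands open by itself after release. Next is the smallest weight, with the jaws along y to stay clear of the cup.

Request:
send_rows(moves=[0,0,7,-0.8,1.93,0,0,0,0,7,-0.8,1.93,0,0,0,0,7,-0.8,1.93,0,0,0,0,7,-0.8,1.93,0,0,0,0,7,-0.8,1.93,0,0,0,0,7,-0.8,1.93,0,0,0,0,7,-0.8,1.93,0,0,0,0,7,-0.8,1.93,0,0,0,0,7,-0.8,1.93,0,0,0,0,7,-0.8,1.93,0,0,0,0,7,-0.8,1.93,0,0,0,0,7,-0.8,1.93,0,0,0,0,0,0,0,-4,0,0,0,0,0,0,-4,0,0,0,0,0,0,0,0,0,0,0,0,0,0,0])

```text
time_s: 17.4
position: [0.5339, 0.4101, 0.1688]
tcp_rot: [[-1.0, 0.005, -0.001], [0.005, 1.0, -0.001], [0.001, -0.001, -1.0]]
force: [-0.2, -0.1, 0.5]
opening: 0.502
```

```bash
python3 look.py 8 wrist
```

```text
{'time_s': 17.4, 'position': [0.5339, 0.4101, 0.1688], 'tcp_rot': [[-1.0, 0.005, -0.0013], [0.005, 1.0, -0.0007], [0.0013, -0.0007, -1.0]], 'force': [-0.2046, -0.1228, 0.4929], 'moment': [0.0014, -0.0094, -0.0146], 'opening': 0.5019, 'joint_positions': [28.0426, 35.7788, 76.1534, -0.001, 68.1522, -61.6713]}
```

View pics/wrist8.png

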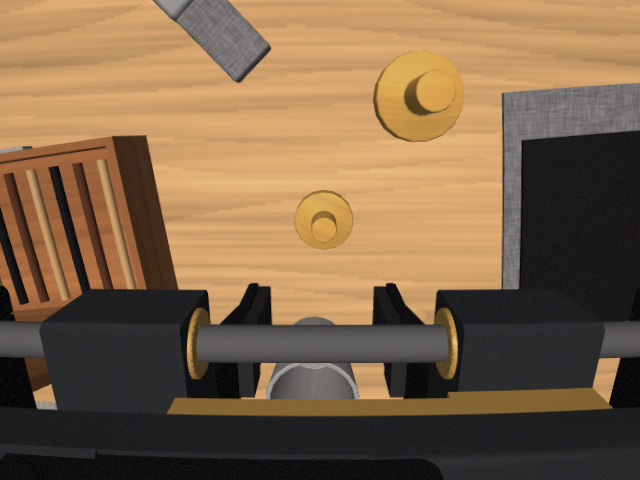

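Run:
```python
from h import *
import pickle
c=pickle.load(open('wrist8.pkl','rb'))
print(atz(c,(323.5,219.5),.014),atz(c,(323.5,229.5),.048))
print(np.linalg.norm(atz(c,(294,219),.014)-atz(c,(353,219),.014)))
print('at tcp xy',proj(c,[[.5339,.4101,.048],[.5339,.4101,.016]]))
print('big',atz(c,(418,95),.018), 'cup',atz(c,(313,370),.09))
```

```text
[0.53445529 0.41031076 0.014     ] [0.53512611 0.41020949 0.048     ]
0.050084143743861685
at tcp xy [[323.35154697 227.94765675]
 [323.25461958 219.34689367]]
big [0.43390017 0.48492098 0.018     ] cup [0.6316316  0.40198128 0.09      ]
```

Request:
send_rows(moves=[0,0,0,0,0,-3,0,0,0,0,0,0,-3,0,0,0,0,0,0,-3,0,0,0,0,0,0,-3,0,0,0,0,0,0,-2,0,0,0,0,0,0,-0.8,0,0,0,0,0,0,-0.5,0,0,0,0,0,0,-0.5,0,0,0,0,0,0,0,0])

```text
time_s: 18.35
position: [0.5347, 0.4106, 0.0122]
tcp_rot: [[-1.0, 0.005, 0.002], [0.005, 1.0, 0.001], [-0.002, 0.001, -1.0]]
force: [-0.3, -0.6, -0.4]
opening: 0.502
```

```bash
python3 look.py 9 side
python3 - <<'E'
from h import *
import pickle
c=pickle.load(open('side9.pkl','rb'));p=c['pixels'][100:220,220:360,::-1];cv2.imwrite('pics/s9.png',cv2.resize(p,None,fx=5,fy=5,interpolation=2))
E
```

```text
{'time_s': 18.35, 'position': [0.5347, 0.4106, 0.0122], 'tcp_rot': [[-1.0, 0.0049, 0.0016], [0.0049, 1.0, 0.0008], [-0.0016, 0.0009, -1.0]], 'force': [-0.276, -0.5565, -0.4277], 'moment': [0.0095, 0.0185, -0.0306], 'opening': 0.5024, 'joint_positions': [28.0481, 46.9004, 81.6794, -0.0015, 51.3149, -61.6715]}
```

View pics/s9.png

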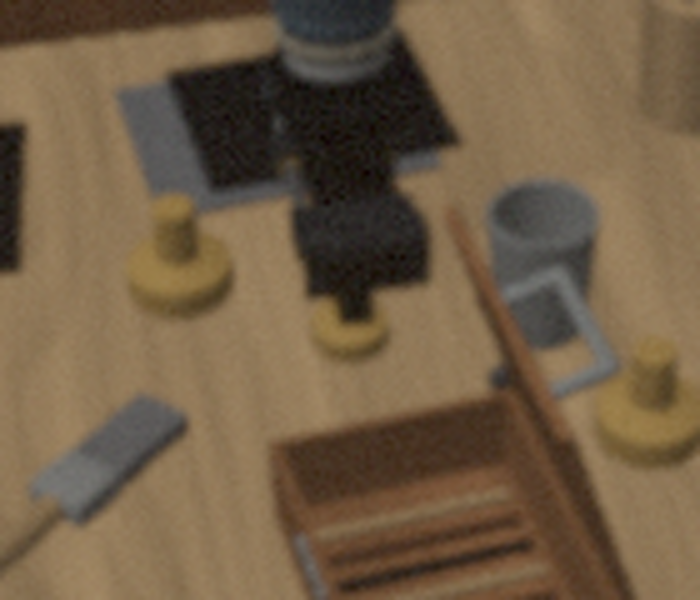

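Run:
```python
from h import *
import pickle
c=pickle.load(open('side9.pkl','rb'))
for z in (.012,.02,.03,.04): print(z,proj(c,[[.5347,.387,z],[.5347,.381,z]]).round(1).tolist())
print(proj(c,[[.5347,.4104,0],[.5347,.3854,0]]))
```

```text
0.012 [[291.4, 169.4], [291.8, 170.6]]
0.02 [[291.3, 167.5], [291.7, 168.7]]
0.03 [[291.2, 165.0], [291.6, 166.2]]
0.04 [[291.1, 162.6], [291.4, 163.8]]
[[290.32801425 167.69327079]
 [291.66436687 172.65124785]]
```

Request:
send_rows(moves=[0,0,0,0,0,-0.4,0,0,0,0,0,0,-0.3,0,0,0,0,0,0,0,-1,0,0,0,0,0,0,-1,0,0,0,0,0,0,-1,0,0,0,0,0,0,-1,0,0,0,0,0,0,-1,0,0,0,0,0,0,-1])

```text
time_s: 19.2
position: [0.5341, 0.4106, 0.0044]
tcp_rot: [[-1.0, 0.005, 0.0], [0.005, 1.0, 0.001], [-0.0, 0.001, -1.0]]
force: [-0.3, 0.8, -0.2]
opening: 0.222
```

Request:
send_rows(moves=[0,0,0,0,0,1,-1,0,0,0,0,0,3,-1,0,0,0,0,0,4,-1,0,0,0,0,0,4,-1,0,0,0,0,0,4,-1,0,0,0,0,0,4,-1,0,0,0,-2.1,-3.2,0,-1,0,0,0,-2.1,-3.2,0,-1,0,0,0,-2.1,-3.2,0,-1,0,0,0,-2.1,-3.2,0,-1,0,0,0,0,-3.7,0,-1,0,0,0,0,-3.9,0,-1,0,0,0,0,-3.9,0,-1,0,0,0,0,-3.9,0,-1,0,0,0,0,-3.9,0,-1])

```text
time_s: 20.7
position: [0.449, 0.0877, 0.2047]
tcp_rot: [[-1.0, 0.004, -0.0], [0.004, 1.0, -0.0], [0.0, -0.0, -1.0]]
force: [0.4, 0.1, -2.9]
opening: 0.222
```

```bash
python3 look.py 10 wrist
python3 - <<'E'
from h import *
import pickle
a=pickle.load(open('scene0.pkl','rb'));b=pickle.load(open('side0.pkl','rb'))
print('varnish base',atz(a,(252,321),0.0),atz(b,(400,267),0.0))
E
```

```text
{'time_s': 20.7, 'position': [0.449, 0.0877, 0.2047], 'tcp_rot': [[-1.0, 0.0044, -0.0002], [0.0044, 1.0, -0.0003], [0.0002, -0.0003, -1.0]], 'force': [0.3825, 0.0718, -2.8562], 'moment': [0.0391, -0.0509, 0.0174], 'opening': 0.2219, 'joint_positions': [-2.9722, 16.7933, 104.7603, -0.0221, 58.4595, -92.7092]}
varnish base [ 0.75103058 -0.04884419  0.        ] [ 0.75084866 -0.05222896  0.        ]
```

View pics/wrist10.png

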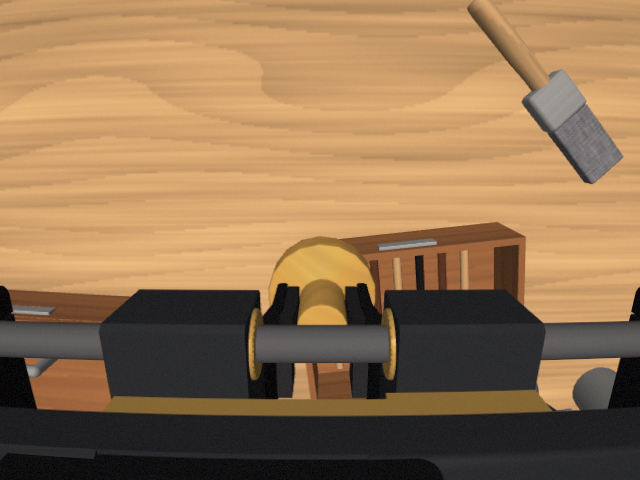

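Request:
send_rows(moves=[0,0,0,0,-4,0,-1,0,0,0,0,-4,0,-1,0,0,0,2.15,-2.9,0,-1,0,0,0,2.15,-2.9,0,-1,0,0,0,2.15,-2.9,0,-1,0,0,0,2.15,-2.9,0,-1,0,0,0,2.15,-2.9,0,-1,0,0,0,2.15,-2.9,0,-1,0,0,0,2.15,-2.9,0,-1,0,0,0,2.15,0,0,-1,0,0,0,0,0,0,-1,0,0,0,0,0,0,-1,0,0,0,0,0,0,-1])

```text
time_s: 22.05
position: [0.6205, -0.1927, 0.2039]
tcp_rot: [[-1.0, 0.004, -0.002], [0.004, 1.0, 0.001], [0.002, 0.001, -1.0]]
force: [-0.2, 0.1, -1.9]
opening: 0.218
```

```bash
python3 look.py 11 wrist side
```

```text
{'time_s': 22.05, 'position': [0.6205, -0.1927, 0.2039], 'tcp_rot': [[-1.0, 0.0042, -0.0023], [0.0042, 1.0, 0.0009], [0.0023, 0.0009, -1.0]], 'force': [-0.1524, 0.1279, -1.9193], 'moment': [-0.0075, -0.0008, -0.013], 'opening': 0.218, 'joint_positions': [-27.0808, 31.8827, 77.7867, -0.015, 70.4741, -116.8331]}
```

View pics/wrist11.png

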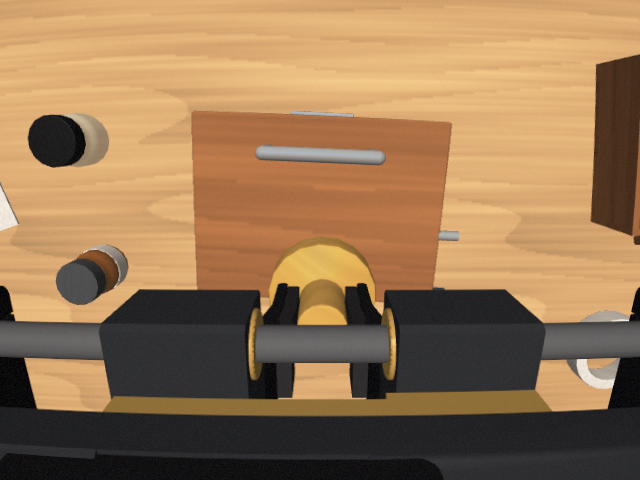

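Run:
```python
from h import *
import pickle
c=pickle.load(open('wrist11.pkl','rb'))
a=atz(c,(192,111),.068);b=atz(c,(451,123),.068);d=b-a;y=np.arctan2(-d[0],d[1])
print(a,b,np.linalg.norm(d),np.degrees(y))
p=atz(c,(258.5,153),.107);q=atz(c,(382,157.5),.107);m=(p+q)/2;e=q-p;yb=np.arctan2(-e[0],e[1]);print(p,q,m,np.linalg.norm(e),np.degrees(yb))
u=np.array([np.cos(y),np.sin(y),0])
print('pad from edge',(a+b)/2+u*.085,'from bar',m+u*.057)
# weight in hand: foot circle
print('weight proj at', [ (z,proj(c,[[.6205,-.1927,z]]).round(1).tolist()) for z in (.2,.22,.25)])
s=pickle.load(open('side11.pkl','rb'));x=s['pixels'][230:380,290:450,::-1];cv2.imwrite('pics/s11.png',cv2.resize(x,None,fx=4,fy=4,interpolation=2))
```

```text
[ 0.53207894 -0.29200838  0.068     ] [ 0.54176398 -0.09466172  0.068     ] 0.19758417324791527 -2.809609153771454
[ 0.562343   -0.23653058  0.107     ] [ 0.56571724 -0.15256724  0.107     ] [ 0.56403012 -0.19454891  0.107     ] 0.08403110891067851 -2.3013073990424244
pad from edge [ 0.62181928 -0.19750152  0.068     ] from bar [ 0.6209616  -0.19734289  0.107     ]
weight proj at [(0.2, [[324.1, 281.6]]), (0.22, [[324.3, 297.3]]), (0.25, [[324.8, 328.0]])]
```

View pics/s11.png

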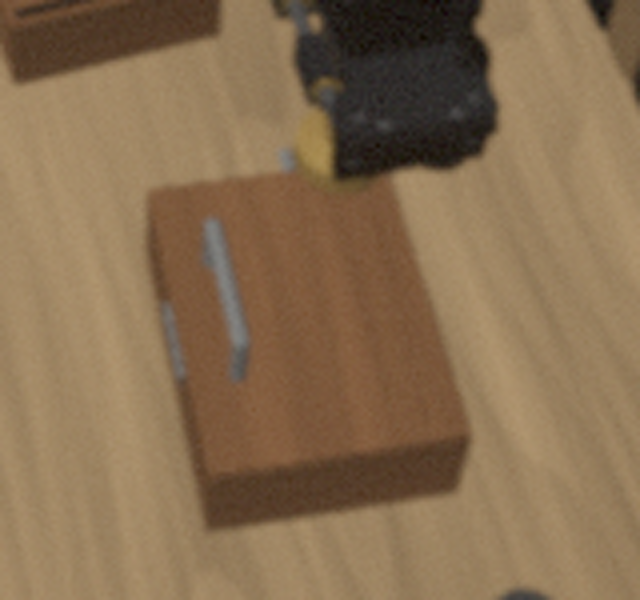

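Request:
send_rows(moves=[0,0,0,0,-0.43,-2,-1,0,0,0,0,0,-3,-1,0,0,0,0,0,-3,-1,0,0,0,0,0,-2.5,-1,0,0,0,0,0,-1,-1,0,0,0,0,0,-0.6,-1,0,0,0,0,0,0,-1,0,0,0,0,0,0,-1])

```text
time_s: 22.95
position: [0.6229, -0.1985, 0.0847]
tcp_rot: [[-1.0, 0.005, 0.002], [0.005, 1.0, -0.001], [-0.002, -0.001, -1.0]]
force: [-0.2, -0.6, -2.2]
opening: 0.219
```

Request:
send_rows(moves=[0,0,0,0,0,-0.3,-1,0,0,0,0,0,-0.2,-1,0,0,0,0,0,0,-1])

```text
time_s: 23.25
position: [0.6219, -0.198, 0.0784]
tcp_rot: [[-1.0, 0.005, 0.0], [0.005, 1.0, -0.0], [-0.0, -0.0, -1.0]]
force: [0.4, -0.5, -3.2]
opening: 0.22
```

Request:
send_rows(moves=[0,0,0,-0.1,0.1,-0.2,-1,0,0,0,0,0,-0.1,-1,0,0,0,0,0,0,-1])

```text
time_s: 23.55
position: [0.6207, -0.1969, 0.075]
tcp_rot: [[-1.0, 0.005, -0.0], [0.005, 1.0, 0.0], [0.0, 0.0, -1.0]]
force: [-0.2, -0.0, -3.7]
opening: 0.221
```

Request:
send_rows(moves=[0,0,0,0,0,-0.1,-1,0,0,0,0,0,-0.1,-1,0,0,0,0,0,0,-1])

```text
time_s: 23.85
position: [0.6208, -0.197, 0.073]
tcp_rot: [[-1.0, 0.005, -0.0], [0.005, 1.0, 0.0], [0.0, 0.0, -1.0]]
force: [0.4, 0.5, -2.4]
opening: 0.221
```

Request:
send_rows(moves=[0,0,0,0,0,-0.1,-1,0,0,0,0,0,0,-1])

```text
time_s: 24.05
position: [0.6211, -0.1971, 0.0724]
tcp_rot: [[-1.0, 0.005, 0.0], [0.005, 1.0, -0.0], [-0.0, -0.0, -1.0]]
force: [-0.8, 0.0, -1.8]
opening: 0.221
```

Request:
send_rows(moves=[0,0,0,0,0,-0.1,-1,0,0,0,0,0,0,-1])

```text
time_s: 24.25
position: [0.6211, -0.1971, 0.0723]
tcp_rot: [[-1.0, 0.005, 0.001], [0.005, 1.0, -0.0], [-0.001, -0.0, -1.0]]
force: [-1.2, 2.3, 4.7]
opening: 0.22
```

Contact: the force turned from −2 to +4.7 N at exactly the expected height. Releasing now and going straight up.

Request:
send_rows(moves=[0,0,0,0,0,0,0,0,0,0,0,0,0,0,0,0,0,0,0,0,0,0,0,0,0,0,0,0,0,0,0,0,0,0,0,0,0,0,0,0,1,0,0,0,0,0,0,2,0,0,0,0,0,0,3,0,0,0,0,0,0,3,0,0,0,0,0,0,3,0,0,0,0,-3,0,2,0,0,0,0,-4,0,0,0,0,0,0,-4,0,0,0,0,0,0,-4,0,0,0,0,0,0,0,0,0,0])

```text
time_s: 25.75
position: [0.4652, -0.195, 0.2114]
tcp_rot: [[-1.0, 0.007, -0.005], [0.007, 1.0, 0.003], [0.005, 0.003, -1.0]]
force: [0.3, 0.6, -0.1]
opening: 0.502
```

```bash
python3 look.py 12 wrist side scene
python3 - <<'E'
from h import *
import pickle
s=pickle.load(open('side12.pkl','rb'));x=s['pixels'][120:380,260:460,::-1];cv2.imwrite('pics/s12.png',cv2.resize(x,None,fx=2.3,fy=2.3,interpolation=2))
E
```

```text
{'time_s': 25.75, 'position': [0.4652, -0.195, 0.2114], 'tcp_rot': [[-1.0, 0.0067, -0.0054], [0.0067, 1.0, 0.0029], [0.0054, 0.0028, -1.0]], 'force': [0.3343, 0.5824, -0.0762], 'moment': [0.047, 0.0042, -0.0686], 'opening': 0.5025, 'joint_positions': [-35.4169, 20.0896, 97.9368, -0.0525, 62.3217, -125.009]}
```

View pics/s12.png

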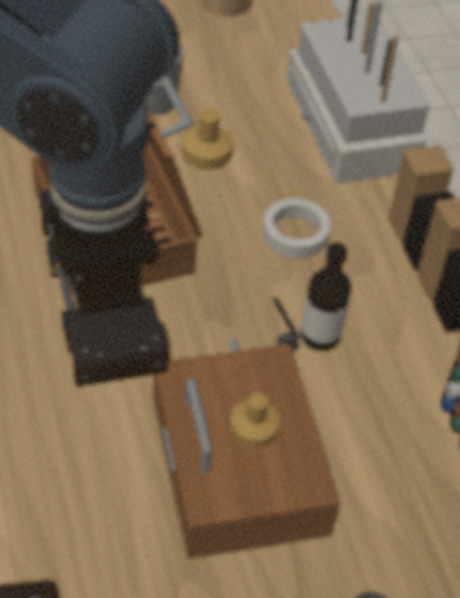

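View pics/wrist12.png

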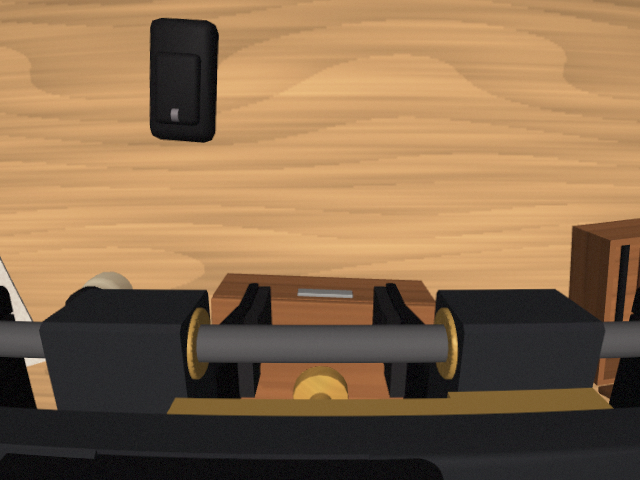

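View pics/scene12.png

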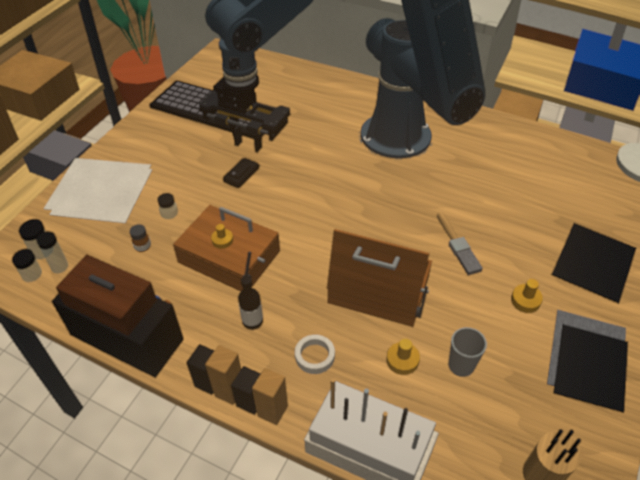

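Run:
```python
from h import *
import pickle
for n in ['scene','side']:
    c=pickle.load(open(n+'12.pkl','rb'));hsv=cv2.cvtColor(c['pixels'],cv2.COLOR_RGB2HSV)
    x0,y0,x1,y1=(205,220,240,250) if n=='scene' else (355,285,385,318)
    m=(hsv[y0:y1,x0:x1,0]>20)&(hsv[y0:y1,x0:x1,1]>120)
    if m.sum()<30: m=(hsv[y0:y1,x0:x1,0]>17)&(hsv[y0:y1,x0:x1,1]>110)
    ys,xs=np.nonzero(m);print(n,m.sum(),'bbox',xs.min()+x0,xs.max()+x0,ys.min()+y0,ys.max()+y0)
    print('expected foot ring', [proj(c,[[.6213+.025*np.cos(t),-.197+.025*np.sin(t),z] for t in np.linspace(0,6.28,40) for z in (.068,.084)]).min(0).round(1), proj(c,[[.6213+.025*np.cos(t),-.197+.025*np.sin(t),.068] for t in np.linspace(0,6.28,40)]).max(0).round(1)],'grip top',proj(c,[[.6213,-.197,.116]]).round(1))
a=cam('scene');b=pickle.load(open('scene7.pkl','rb'))
d=np.abs(a['pixels'].astype(int)-b['pixels'])[245:330,325:440].max(2);print('lid2 change',d.mean(),(d>40).sum())
```

```text
scene 356 bbox 211 232 224 247
expected foot ring [array([210.4, 227.1]), array([232.8, 247.7])] grip top [[219.4 225.4]]
side 360 bbox 360 381 291 313
expected foot ring [array([359.8, 292.8]), array([381.2, 314.5])] grip top [[372.3 293.5]]
lid2 change 2.250537084398977 0
```

```bash
python3 -c "
from rig import hand_in,read_state
print(read_state()['force']);print(hand_in())"
```

```text
[0.07812599 0.51400916 0.76794035]
the job is handed in; nothing more can be done
None
```

The job is handed in after about 26 s of robot time: the sound lid is standing open at its stop, and the worn case is shut with the paperweight on it.

- **Finding the worn hinge:** I raised the lid of the case on the robot's left (y ≈ +0.17) to about 28° and let it go. It had not moved 1.9 s later, so that hinge is sound. The other case (y ≈ −0.19) is worn by elimination; I did not raise its lid.
- **Sound lid:** I pushed it up in small steps. At about 72° the push at the bar rose from roughly 4–5 N to 10.7 N and the lid stopped moving, so I backed off. It stands open by itself, and the scene pictures show no change from just after release to the end.
- **Paperweight:** I took the smallest one (the foot measured 50 mm across) and set it down on the worn lid, with contact at the expected height. In the last pictures it stands upright within about 1–2 pixels of the middle of the free area.
- **Other objects:** I saw nothing else moved in the last pictures, though I did not measure each object. The gripper ended clear of everything.
- **One disagreement:** the visible fingertips sit about 20 mm behind the reported tool tip. The first close on the bar therefore shut just above it, without touching it, and I set the later grasp heights to match.

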